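# Release the swing bolt of an inspection clamp

## Task

Free the clamp on the sloping inspection fixture so that the part can be taken out next: loosen the steel wing nut about half a turn, anticlockwise, while its eyebolt still stands in the slot, then swing the eyebolt out of the slotted lug and right over until it lies down on its rest. Leave the nut on the bolt, and do not disturb the loose things lying around.

Things in the scene. Friction and masses are not known exactly. Their poses are not given: they have to be found in the camera images.
- fixture: inspection fixture, fixed to the bench: base 150 x 200 mm; steel plate 140 x 200 mm on it slopes up 30 degrees towards the fixture's +x, so it faces up and to -x (away from the robot). On the plate a dark steel leaf clamp holds an aluminium block; the leaf's free end is a slotted lug, and a hinged eyebolt with a steel wing nut stands in the slot. Origin: on the bench, about under the nut; z up
- lug_slot (a point): fixed point on the closed bolt's axis, level with the lug's top face, 62 mm off the plate. z: off the plate, 30 degrees from vertical, leaning to the fixture's -x; x: up the slope; y: along the leaf. Slot 11 mm wide, open to -y; lug ends 15 mm to -y in a lip 2 mm high, 3 thick, either side of the slot. Leaf (38 wide, 12 thick, top at z = 0) runs 115 mm to +y
- leaf_pin (a point): hinge pin of the leaf, 106 mm to +y of lug_slot and 6 mm below it; same axes as lug_slot. The ears around it are 22 mm long (along y) and rise 4 mm above the leaf's top face
- nut_grip (a point): on the nut's axis, 28 mm above its underside; tight, 28 mm above lug_slot (+0.3). Collar 22 mm across, 8 high; on it a flat butterfly blade 12 mm thick, 56 mm across the wings (middle 26 mm wide, 8 to 34 mm above the underside; wing tips up to 40). x: along the wings (= lug_slot x at nut 0); y: through the thickness; z: outward along the bolt. Moves with the nut
- eye_pin (a point): hinge of the eyebolt: a pin along lug_slot's x, 46 mm below lug_slot. The frame turns with the bolt, z along it (shank 9 mm across, its end 82.5 mm from the pin). The rest, a 22 mm high rubber post on the plate, stands 37 mm to -y of the pin
- wing_nut (a joint): turn of the nut, rad: 0 tight, grows as it is loosened (anticlockwise seen from above), captive stop at 4.2; starts at 0 to 0.4. Steep thread: rises 12 mm a turn. Takes about 0.2 N m, stays where left. Its collar catches behind the lip of the lug and holds the bolt in (up to some 12 N) until it is off by about 2.1 rad
- eyebolt (a joint): swing of the bolt, rad: 0 standing in the slot, grows as it swings out to -y of lug_slot, stop at 1.2 on the rest post. Light; friction keeps it upright; past about 0.5 rad it falls to the stop by itself
- ring_gauge: bystander: steel ring gauge, 70 mm across, 22 mm high; loose; origin at the centre of its underside
- v_block: bystander: dark steel V-block, 70 x 50 x 38 mm; loose; origin at the centre of its underside
- mouse: bystander: black computer mouse, 80 x 60 x 30 mm; loose; origin at the centre of its underside
- shaft_sample: bystander: stepped aluminium shaft standing on end, 40 mm across, 70 mm high; loose; origin at the centre of its underside
- mug: bystander: white mug, 80 mm across, 95 mm high, handle to its +y; loose; origin at the centre of its underside
- screwdriver: bystander: screwdriver lying flat along its x; loose; origin at the centre of its underside
- gauge_block: bystander: small steel gauge block standing on its long edge, 35 x 9 x 30 mm; loose; origin at the centre of its underside
Things that resemble listed ones, but are neither listed nor needed, are in the scene too. What is shaped like the fixture but orange or pink is not meant.

How it is judged:
On the way, in this order (a step that is already met when the one before it is completed fails the run):
1. the nut is turned back at least 1.9 rad from tight while the bolt still stands in the slot (within 0.2 rad) (value of joint wing_nut above 1.9 rad and value of joint eyebolt below 0.2 rad), for 0.2 s.
2. the eyebolt is swung out of the lug by more than 0.9 rad (value of joint wing_nut above 1.9 rad and value of joint eyebolt above 0.9 rad), for 0.2 s.
At the end, for the whole second after the job is handed in: The wing nut is on the bolt and at least 1.9 rad from tight; the eyebolt lies out of the slot, swung more than 0.9 rad from upright, at rest; no bystander has moved more than 30 mm (all of step 2 and velocity of joint eyebolt between -0.1 and 0.1 rad/s); the robot touches nothing.
It fails at once if a loose bystander is moved more than 30 mm (distance of any of ring_gauge, v_block, mouse, shaft_sample, mug, screwdriver, gauge_block from where it was at the start of the episode above 0.03 m).
It also fails if it takes over 58 s, if anything falls off the work surface, if the arm or the gripper's body presses on something with over 40 N, if the wrist force passes 120 N, or if a joint passes its speed limit or range.

## Robot

A 6-joint arm with a two-finger parallel gripper is mounted at the origin on the work surface. World frame = base frame: x ahead of the robot, y to its left, z up, the work surface at z = 0. Lengths are in m, angles in rad, forces in N, time in s.
With the tool pointing down it reaches from about 0.325 to 0.875 m from the base axis. Payload 4.4 kg.
Tool frame: the origin (TCP) lies at the very end of the fingers, on their centre line; the grasp point (between the pads) lies bot.grip_point_offset behind it (bot.grip_point_offset is the distance from the TCP to the grasp point, in m); z points along the fingers, y is the line along which they close (so a half turn about z gives the same grasp; the last joint's range is limited). The gripper opens to 85 mm and grips with 20 to 120 N. Pads are 22 mm wide; open, the fingers measure 114 mm over their backs; the gripper's body (76 mm by 85 mm) begins 54 mm behind the grasp point. The pads swing forward as they close: fully open they stand 13 mm farther back than shut.
Start: joints at [1.179, 0.207, 1.542, -0, 1.393, -0.15], TCP at [0.138, 0.558, 0.231] pointing down, gripper open.
Joint ranges: [-2.73, 2.73], [-0.86, 2.22], [0.23, 2.46], [-1.11, 4.25], [0.08, 2.63], [-2.82, 2.82]. Speed limits (rad/s): [2.79, 2.79, 3.14, 3.14, 3.14, 3.14].

## Interface

Orientations are given as a rotation vector (axis times angle).
In Python, from bench import readout, eyes, bot gives the robot as it stands. The module is installed in compiled form; this text tells all that it offers.
- The arm moves only by the tool send_rows, never from a script. Its argument "plan" is one flat list of numbers, 7 for each row, row after row: the closure, from 0 (fully open) to 1 (shut), then the shift along the tool's x, y, z in cm, then the turn, a rotation vector about the tool's x, y, z in rad. In form: [grip, dx, dy, dz, rx, ry, rz, grip, dx, dy, dz, rx, ry, rz, ...]. A call has 1 to 20 rows; each row is the pose to reach, as a shift and turn from the pose commanded when the call began, along the tool's axes at that moment; what a row does not reach only later rows make up. A row lasts 1/12 s, in which the tool goes at most 41.7 mm and 7.16 degrees, less where a joint would pass 70% of its speed; a pose out of reach is approached as far as the arm can. A call with a gripper value outside its range is refused whole. The fingers move at their own pace and stop on an object; the grip force is fixed at half the most. Time passes only in rows, so rows that repeat a pose let the fingers close. It gives the time, the measured TCP pose, the force, the opening and the grip force at its end, in the units of the state.
- readout.state(): the state, without advancing time (a new reading comes with each control period).
- eyes.snapshot(name): name is "scene" or "side" or "wrist"; returns a dict with "frame" (400x640x3 uint8, blue, green, red), "z_map" (400x640 float32, m along the optical axis (not along the pixel's ray), 0 where there is no reading), "intrinsics" (3x3 intrinsics, pixels), "R" (3x3) and "t" (3): a world point X has camera coordinates R X + t. Camera axes: x right, y down, z forward; pixel columns grow to the right and rows downward; lengths in m; the calibration is good to about 2 mm. A picture is of the moment at which its call begins.
- bot.finish_job(): hands the job in; it is judged then, once.
The state is a dict: "time_s": time; "joint_pos": joint angles; "joint_vel": joint speeds; "joint_efforts": joint torques, N m; "position": TCP position; "tcp_rot": TCP orientation; "contact_force": force on the tool from outside, world axes, zero at the start; "torque": the same for the moment, N m; "opening": finger opening in m; "gripper_force": force on a finger pad.
Only numpy, scipy, OpenCV 4.12 (cv2) and the standard library are available. Lean on these libraries where they do the work, as an engineer would, in place of code of your own. Each camera call takes 0.05 s, during which the arm holds its last target. There are 200 camera calls.

## Working session

There is one attempt and no reset: what is moved stays moved. The work goes in short steps, Python scripts to look and compute and a tool call to move; the robot and the scene stay as the last step left them, time stands still between calls to the robot, and variables do not carry over. Pictures are saved under pics/ and viewed, at most 10 in all, crops included, and the job is handed in when it is done.

Besides the shell and the picture viewer there is one more tool, called after "Emit:" as name(argument=value, ...) on one line, values as JSON. send_rows: Moves the arm, as the interface text tells. Its arguments: {"type":"object","properties":{"plan":{"type":"array","items":{"type":"number"}}},"required":["plan"]}

```bash
mkdir -p pics; cat > h.py <<'E'
import numpy as np,cv2
from bench import readout,eyes,bot
from scipy.spatial.transform import Rotation as Ro
def cloud(s):
    z=s["z_map"];K=s["intrinsics"];v,u=np.indices(z.shape)
    P=np.stack([(u-K[0,2])*z/K[0,0],(v-K[1,2])*z/K[1,1],z],-1)
    return (P-s["t"])@s["R"]
def proj(s,X):
    c=np.atleast_2d(X)@s["R"].T+s["t"];p=c@s["intrinsics"].T
    return p[:,:2]/p[:,2:]
E
python3 - <<'E'
from h import *
import pickle
d={n:eyes.snapshot(n) for n in("scene","side")}
pickle.dump(d,open("s0.pkl","wb"))
for n in d: cv2.imwrite(f"pics/{n}0.png",d[n]["frame"]); print(n,-d[n]["R"].T@d[n]["t"],d[n]["R"][2])
print(readout.state(),bot.grip_point_offset)
E
```

```text
scene [1.28386939 0.51256273 0.86346883] [-0.64919818 -0.43898417 -0.62115588]
side [ 0.14873824 -0.69194781  0.99773889] [ 0.3129088   0.59221753 -0.74254056]
{'time_s': 0.1, 'joint_pos': array([ 1.17848431e+00,  2.07363973e-01,  1.54282381e+00,  9.52164368e-06,
        1.39349730e+00, -1.50486644e-01]), 'joint_vel': array([-0.00022847, -0.00256443, -0.00271483,  0.00079205, -0.00045962,
        0.00158709]), 'joint_efforts': array([-4.14651086e-04, -3.84098732e+01, -2.92546141e+01, -2.12596879e-04,
        4.85611672e-03, -1.55057300e-06]), 'position': array([0.13743335, 0.55762693, 0.23021927]), 'tcp_rot': array([-0.3788672 , -3.11808806,  0.00316195]), 'contact_force': array([ 0.50245137, -1.05335938, -1.00835605]), 'torque': array([ 0.01294262, -0.00737911, -0.01964495]), 'gripper_force': 0.0, 'opening': 0.0854151243181696} 0.0187
```

View pics/scene0.png

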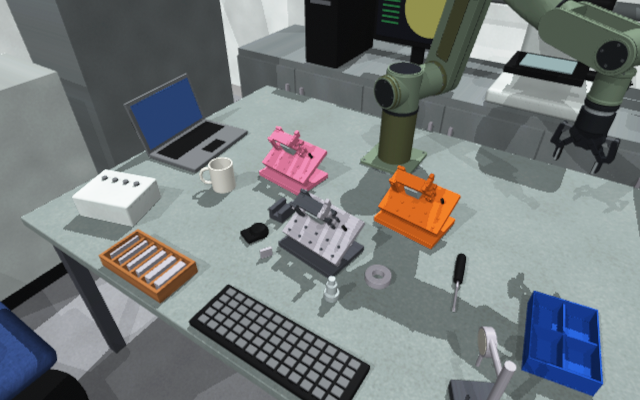

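View pics/side0.png

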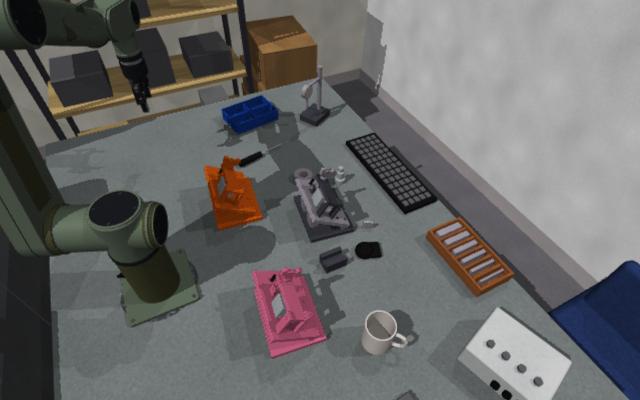

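The fixture look-alikes are orange (scene 418,203; side 232,190), pink (scene 293,158; side 287,310) and grey steel (scene 322,230; side 322,200). I choose the grey one and will check it in a close crop.

```bash
python3 - <<'E'
from h import *
import pickle
d=pickle.load(open("s0.pkl","rb"))
a=cv2.resize(d["scene"]["frame"][180:280,260:390],None,fx=5.5,fy=5.5,interpolation=cv2.INTER_CUBIC)[:, :]
b=cv2.resize(d["side"]["frame"][155:250,280:390],None,fx=5,fy=5,interpolation=cv2.INTER_CUBIC)
cv2.imwrite("pics/c1.png",a);cv2.imwrite("pics/c2.png",b);print(a.shape,b.shape)
# plate normal fit
C=cloud(d["scene"])
for (u,v) in [(322,245),(335,228),(352,228),(300,232),(310,212),(325,270),(380,277),(331,287),(265,252)]:
    print((u,v),C[v,u].round(4))
E
```

```text
(550, 715, 3) (475, 550, 3)
(322, 245) [0.5922 0.0639 0.0606]
(335, 228) [0.5435 0.0748 0.0915]
(352, 228) [0.5273 0.1187 0.101 ]
(300, 232) [ 0.5819 -0.017   0.0601]
(310, 212) [0.5729 0.0127 0.1408]
(325, 270) [0.6322 0.0997 0.0189]
(380, 277) [0.5589 0.2287 0.0017]
(331, 287) [0.6952 0.1576 0.0495]
(265, 252) [ 0.6725 -0.0741  0.0252]
```

View pics/c1.png

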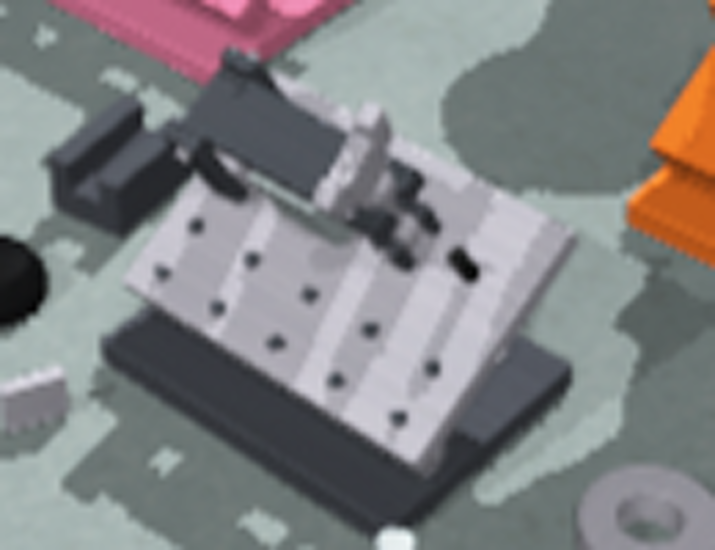

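View pics/c2.png

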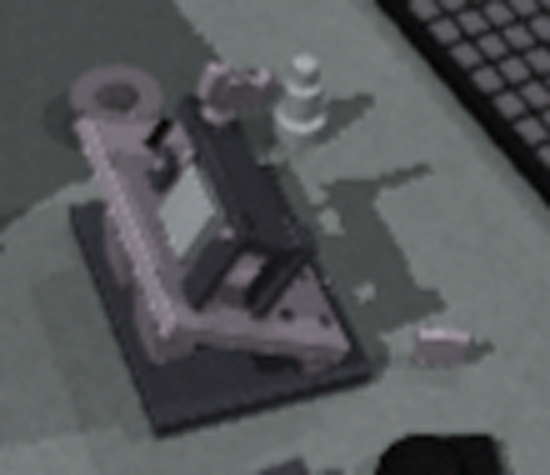

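Both crops show the grey fixture. The wing nut is at scene px (324,209) and side px (327,173). The leaf runs to its ears at scene (305,192), and the rest post is at scene (344,228). Next I measure the frame.

```bash
cat >> h.py <<'E'
def fitplane(P,n0,tol=.003):
    n=n0;c=np.median(P@n)
    best=None;rng=np.random.default_rng(0)
    for _ in range(1500):
        a=P[rng.choice(len(P),3,False)];m=np.cross(a[1]-a[0],a[2]-a[0]);l=np.linalg.norm(m)
        if l<1e-6: continue
        m/=l;m*=np.sign(m[2]+1e-9)
        if m@n0<.97: continue
        k=(abs((P-a[0])@m)<tol).sum()
        if best is None or k>best[0]: best=(k,m,a[0])
    k,m,a=best
    for _ in range(5):
        Q=P[abs((P-a)@m)<tol];a=Q.mean(0);m=np.linalg.svd(Q-a,full_matrices=False)[2][2];m*=np.sign(m[2])
    return m,a,Q
E
python3 - <<'E'
from h import *
import pickle
d=pickle.load(open("s0.pkl","rb"))
for n,(u0,u1,v0,v1) in {"scene":(278,368,188,268),"side":(294,355,165,240)}.items():
    s=d[n];C=cloud(s)[v0:v1,u0:u1].reshape(-1,3);C=C[(C[:,2]>.03)&(C[:,2]<.25)]
    for tilt in [0]:
        best=None
        for yaw in np.deg2rad(np.arange(-60,61,15)):
            n0=np.array([.5*np.cos(yaw),.5*np.sin(yaw),.866])
            try:
                r=fitplane(C,n0)
                if best is None or len(r[2])>len(best[2]): best=r
            except TypeError: pass
    m,a,Q=best
    y=np.cross(m,[0,0,1]);  # z x x
    up=np.array([0,0,1])-m*m[2];up/=np.linalg.norm(up);y=np.cross(m,up)
    print(n,len(Q),"tilt",np.rad2deg(np.arccos(m[2])),"yaw fixture x",np.rad2deg(np.arctan2(up[1],up[0])))
    F=np.stack([up,y,m]);q=(Q-a)@F.T
    print("a",a,"extent",np.percentile(q,[1,99],axis=0).round(4).tolist())
    h=(C-a)@F.T
    # points above plate
    for lo,hi in [(.056,.066),(.066,.075),(.075,.085),(.085,.095),(.095,.11)]:
        g=h[(h[:,2]>lo)&(h[:,2]<hi)]
        if len(g): print(lo,len(g),np.percentile(g,[2,50,98],axis=0).round(4).tolist())
E
```

```text
scene 2030 tilt 29.93728646154564 yaw fixture x 171.89643208664677
a [0.56380563 0.05062406 0.0772032 ] extent [[-0.0575, -0.081, -0.0028], [0.0799, 0.1139, 0.0028]]
0.056 479 [[0.0086, -0.0265, 0.0572], [0.0352, 0.0551, 0.062], [0.0582, 0.1021, 0.0654]]
0.066 55 [[0.0085, -0.0259, 0.0661], [0.0383, 0.0728, 0.0675], [0.0642, 0.104, 0.0744]]
0.075 28 [[0.0122, -0.0197, 0.0755], [0.035, -0.018, 0.0817], [0.0565, -0.0131, 0.0843]]
0.085 42 [[0.0123, -0.021, 0.0858], [0.0362, -0.0174, 0.091], [0.0616, -0.0115, 0.0948]]
0.095 95 [[0.0091, -0.0211, 0.0953], [0.037, -0.0136, 0.0996], [0.0633, -0.0052, 0.1049]]
side 685 tilt 29.99264807211877 yaw fixture x 172.07867159337897
a [0.52751118 0.00840096 0.09266285] extent [[-0.0889, -0.121, -0.0028], [0.0491, 0.076, 0.0028]]
0.056 317 [[-0.0205, -0.0677, 0.0566], [0.0083, 0.0122, 0.062], [0.0326, 0.0619, 0.0654]]
0.066 30 [[-0.0231, -0.0537, 0.0662], [0.0064, -0.0439, 0.0686], [0.0326, 0.0607, 0.0745]]
0.075 31 [[-0.0194, -0.0563, 0.0754], [0.0063, -0.0493, 0.0809], [0.0276, -0.0474, 0.0845]]
0.085 33 [[-0.0201, -0.0556, 0.0852], [0.0031, -0.0496, 0.0898], [0.0301, -0.0445, 0.0948]]
0.095 48 [[-0.0207, -0.0599, 0.0952], [0.0047, -0.0514, 0.0987], [0.0321, -0.045, 0.1046]]
```

```bash
python3 - <<'E'
from h import *
import pickle
from scipy.optimize import least_squares
d=pickle.load(open("s0.pkl","rb"))
yaw=np.deg2rad(172.0);t=np.pi/6
ez=np.array([-np.sin(t)*np.cos(yaw),-np.sin(t)*np.sin(yaw),np.cos(t)])
ex=np.array([np.cos(t)*np.cos(yaw),np.cos(t)*np.sin(yaw),np.sin(t)])
ey=np.cross(ez,ex);F=np.stack([ex,ey,ez])
O=np.array([.5638,.0506,.0772])
N=[]
for n,(u0,u1,v0,v1) in {"scene":(278,368,188,268),"side":(294,355,165,240)}.items():
    s=d[n];C=cloud(s)[v0:v1,u0:u1].reshape(-1,3);C=C[(C[:,2]>.03)&(C[:,2]<.25)]
    h=(C-O)@F.T
    if n=="side": pass
    pl=h[abs(h[:,2])<.006]; print(n,"plate z",np.median(pl[:,2]),"x-,x+",np.percentile(pl[:,0],[1,99]),"y",np.percentile(pl[:,1],[1,99]))
    lf=h[(h[:,2]>.055)&(h[:,2]<.068)&(h[:,1]>0)&(h[:,1]<.07)]
    print(" leaf z",np.median(lf[:,2]),"x",np.percentile(lf[:,0],[2,98]))
    tp=h[(h[:,2]>.06)];print(" y max leaf",np.percentile(tp[:,1],[99.5]),"zmax",h[:,2].max())
    g=h[(h[:,2]>.074)&(h[:,2]<.106)&(h[:,1]<.03)]
    N.append(g);print(" nut n",len(g),"med",np.median(g,0))
def res(p,g):
    c,sn=np.cos(p[2]),np.sin(p[2]);q=g[:,:2]-p[:2]
    a=np.abs(np.c_[q[:,0]*c+q[:,1]*sn,-q[:,0]*sn+q[:,1]*c])-[.028,.006]
    return np.hypot(*np.maximum(a,0).T)+np.minimum(a.max(1),0)
for g in N+[np.vstack(N)]:
    r=least_squares(res,[.036,-.013,.2],args=(g,),loss="soft_l1",f_scale=.002);print(r.x,r.cost,np.percentile(abs(res(r.x,g)),[50,90]))
    print(" top of nut z",np.percentile(g[:,2],[98,99.5]))
p=r.x
L=O+F.T@np.array([p[0],p[1],.062]);print("lug_slot",L)
np.savez("fr.npz",F=F,L=L,th=p[2])
for n in d: print(n,proj(d[n],np.array([L,L+.028*ez,L+.106*ey-.006*ez,L-.046*ez])).round(1).tolist())
E
```

```text
scene plate z -8.02345444401426e-06 x-,x+ [-0.05774724  0.07999587] y [-0.08159847  0.11397561]
 leaf z 0.061781534747907554 x [0.01770869 0.05453891]
 y max leaf [0.10400526] zmax 0.10524548916275484
 nut n 167 med [ 0.03662027 -0.015295    0.09603776]
side plate z -0.0015773031491625798 x-,x+ [-0.05508424  0.08314421] y [-0.0740763   0.12256266]
 leaf z 0.06039766913930364 x [0.01832371 0.05698302]
 y max leaf [0.10890084] zmax 0.10377420619057005
 nut n 110 med [ 0.03937354 -0.0033192   0.09104193]
[ 0.03586589 -0.01152674  0.13506317] 0.00030852511361967024 [0.0010549  0.00455203]
 top of nut z [0.10435696 0.10518234]
[ 0.03643779 -0.00879608  0.11528757] 0.00016511258047799258 [0.0012059  0.00364967]
 top of nut z [0.10202371 0.1032894 ]
[ 0.03687013 -0.01024537  0.12999963] 0.0005624940272911085 [0.00169576 0.00448704]
 top of nut z [0.103676   0.10503331]
lug_slot [0.56430447 0.06087516 0.14932864]
scene [[326.8, 214.2], [323.4, 209.6], [298.6, 199.0], [332.2, 221.3]]
side [[322.8, 177.4], [327.2, 171.0], [333.3, 202.3], [315.7, 187.6]]
```

```bash
cat >> h.py <<'E'
f=np.load("fr.npz");F,L=f["F"],f["L"]
def nutR(th):
    ex,ey,ez=F;y=np.cos(th)*ey-np.sin(th)*ex
    return np.stack([np.cross(y,-ez),y,-ez],1)
def rel(P,R):
    s=readout.state();R0=Ro.from_rotvec(s["tcp_rot"]).as_matrix()
    print("shift cm",(100*R0.T@(P-s["position"])).round(2),"turn",Ro.from_matrix(R0.T@R).as_rotvec().round(3))
def tip(z,y=0,x=0): return L+F.T@np.array([x,y,z])
E
python3 - <<'E'
from h import *
s=readout.state();R0=Ro.from_rotvec(s["tcp_rot"]).as_matrix()
rel(np.array([.42,.38,.38]),R0@Ro.from_rotvec([0,0,1.5]).as_matrix())
print(tip(.11),nutR(.13))
E
```

```text
shift cm [-31.68 -10.51 -14.97] turn [ 0.  -0.   1.5]
[0.61876921 0.05322064 0.24459143] [[ 0.86840239 -0.02682485 -0.49513403]
 [ 0.00886213 -0.99753655  0.06958655]
 [-0.49578095 -0.06481707 -0.8660254 ]]
```

Emit:
send_rows(plan=[0,0,0,-8,0,0,0.3,0,-8,-3,-15,0,0,0.6,0,-16,-5.5,-15,0,0,0.9,0,-31.7,-10.5,-15,0,0,1.5,0,-31.7,-10.5,-15,0,0,1.5,0,-31.7,-10.5,-15,0,0,1.5,0,-31.7,-10.5,-15,0,0,1.5,0,-31.7,-10.5,-15,0,0,1.5,0,-31.7,-10.5,-15,0,0,1.5,0,-31.7,-10.5,-15,0,0,1.5,0,-31.7,-10.5,-15,0,0,1.5,0,-31.7,-10.5,-15,0,0,1.5,0,-31.7,-10.5,-15,0,0,1.5,0,-31.7,-10.5,-15,0,0,1.5])

```text
time_s: 1.27
position: [0.4202, 0.3802, 0.3806]
tcp_rot: [-2.4, -2.027, 0.002]
contact_force: [-0.2, -0.4, -0.4]
opening: 0.0854
gripper_force: 0.0
```

```bash
python3 - <<'E'
from h import *
print(readout.state()["joint_pos"])
rel(tip(.15),nutR(.13))
E
```

```text
[5.82677256e-01 1.17892940e-01 1.34137670e+00 4.10416717e-05
 1.68358212e+00 7.50801505e-01]
shift cm [-28.85  27.05  10.14] turn [ 0.422 -0.38   1.378]
```

Emit:
send_rows(plan=[0,-14,13.5,0,0.21,-0.19,0.69,0,-28.9,27,3,0.42,-0.38,1.38,0,-28.9,27,10.1,0.42,-0.38,1.38,0,-28.9,27,10.1,0.42,-0.38,1.38,0,-28.9,27,10.1,0.42,-0.38,1.38,0,-28.9,27,10.1,0.42,-0.38,1.38,0,-28.9,27,10.1,0.42,-0.38,1.38,0,-28.9,27,10.1,0.42,-0.38,1.38,0,-28.9,27,10.1,0.42,-0.38,1.38,0,-28.9,27,10.1,0.42,-0.38,1.38,0,-28.9,27,10.1,0.42,-0.38,1.38,0,-28.9,27,10.1,0.42,-0.38,1.38,0,-28.9,27,10.1,0.42,-0.38,1.38,0,-28.9,27,10.1,0.42,-0.38,1.38,0,-28.9,27,10.1,0.42,-0.38,1.38,0,-28.9,27,10.1,0.42,-0.38,1.38])

```text
time_s: 2.6
position: [0.637, 0.051, 0.2814]
tcp_rot: [-2.971, 0.015, 0.782]
contact_force: [-0.3, -0.6, 0.6]
opening: 0.0852
gripper_force: 0.0
```

```bash
python3 - <<'E'
from h import *
print(readout.state()["joint_pos"])
rel(tip(.15),nutR(.13))
s=eyes.snapshot("wrist");im=s["frame"].copy()
p=proj(s,np.array([tip(.028),tip(.036,x=.028*np.cos(.13),y=.028*np.sin(.13)),tip(.036,x=-.028*np.cos(.13),y=-.028*np.sin(.13)),tip(0)]));print(p)
for q in p: cv2.circle(im,tuple(int(a) for a in q.round()),2,(0,0,255),-1)
cv2.imwrite("pics/w1.png",im)
C=cloud(s).reshape(-1,3);h=(C-L)@F.T
h=h[(s["z_map"].ravel()>0)&(abs(h[:,0])<.05)&(abs(h[:,1])<.04)]
lf=h[(abs(h[:,2])<.006)];print("leaf z",np.median(lf[:,2]),np.percentile(lf[:,0],[2,98]),np.percentile(lf[:,1],[2,98]))
g=h[(h[:,2]>.03)&(h[:,2]<.05)];print(len(g),g.mean(0),np.percentile(g,[1,99],axis=0))
rc=cv2.minAreaRect((g[:,:2]*1000).astype(np.float32));print(rc)
for lo,hi in((.024,.03),(.03,.035),(.035,.04),(.04,.046)):
    k=h[(h[:,2]>lo)&(h[:,2]<hi)];print(lo,len(k),k.mean(0) if len(k) else '')
E
```

```text
[-0.07229885  0.68015538  0.86394321  0.03945208  2.11535448  1.52023149]
shift cm [0.24 0.06 0.1 ] turn [ 0.    -0.004 -0.001]
[[318.60131255 193.86649485]
 [318.58946204 226.85382365]
 [318.6163213  163.51049751]
 [318.59760466 187.01209686]]
leaf z -0.0013274416699674309 [-0.01815646  0.0186537 ] [-0.01348582  0.03921325]
891 [-0.00016852  0.00060299  0.03594734] [[-0.02723662 -0.00800371  0.03121588]
 [ 0.0278602   0.00894984  0.04045836]]
((0.4291343688964844, 0.6682882308959961), (56.681522369384766, 11.846993446350098), 8.191402435302734)
0.024 1 [0.01516601 0.00863941 0.02991551]
0.03 379 [0.0011072  0.00095211 0.03311448]
0.035 485 [-0.00123102  0.00031231  0.03791495]
0.04 27 [0.00100992 0.00092369 0.04036814]
```

View pics/w1.png

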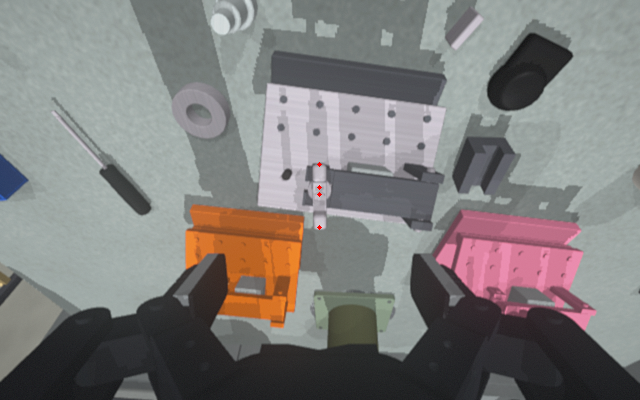

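The wrist view puts the nut at px (319,190), 0.5 mm from where I predicted, turned 8.2°, with the leaf top and wing tips at the right heights. I descend along the bolt axis.

Emit:
send_rows(plan=[0,0.24,0.06,4,0,0,0,0,0.24,0.06,7,0,0,-0.01,0,0.24,0.06,10,0,0,-0.01,0,0.24,0.06,12,0,0,-0.01,0,0.24,0.06,13.5,0,0,-0.01,0,0.24,0.06,14.1,0,0,-0.01,0,0.24,0.06,14.1,0,0,-0.01,0,0.24,0.06,14.1,0,0,-0.01])

```text
time_s: 3.32
position: [0.5703, 0.0595, 0.1579]
tcp_rot: [-2.969, 0.005, 0.781]
contact_force: [-0.7, -0.0, 0.2]
opening: 0.0856
gripper_force: 0.0
```

```bash
python3 - <<'E'
from h import *
rel(tip(.009,y=.0004),nutR(.14))
E
```

```text
shift cm [-0.1  -0.03  0.15] turn [-0.001 -0.004 -0.003]
```

Emit:
send_rows(plan=[0.2,-0.05,-0.03,0.1,0,0,0,0.4,-0.05,-0.03,0.1,0,0,0,0.6,-0.05,-0.03,0.1,0,0,0,0.8,-0.05,-0.03,0.1,0,0,0,1,-0.05,-0.03,0.1,0,0,0,1,-0.05,-0.03,0.1,0,0,0,1,-0.05,-0.03,0.1,0,0,0,1,-0.05,-0.03,0.1,0,0,0,1,-0.05,-0.03,0.1,0,0,0,1,-0.05,-0.03,0.1,0,0,0,1,-0.05,-0.03,0.1,0,0,0])

```text
time_s: 4.23
position: [0.5692, 0.0601, 0.1565]
tcp_rot: [-2.967, 0.006, 0.782]
contact_force: [2.5, 4.5, 4.1]
opening: 0.0109
gripper_force: 61.4
```

Emit:
send_rows(plan=[1,0,0,-0.02,0,0,-0.1,1,0,0,-0.04,0,0,-0.2,1,0,0,-0.06,0,0,-0.3,1,0,0,-0.08,0,0,-0.4,1,0,0,-0.1,0,0,-0.5,1,0,0,-0.115,0,0,-0.6,1,0,0,-0.135,0,0,-0.7,1,0,0,-0.155,0,0,-0.8])

```text
time_s: 4.9
position: [0.5699, 0.0603, 0.1579]
tcp_rot: [-2.58, -1.092, 0.638]
contact_force: [1.8, 6.0, 2.5]
opening: 0.011
gripper_force: 61.4
```

Emit:
send_rows(plan=[1,0,0,-0.02,0,0,-0.12,1,0,0,-0.045,0,0,-0.24,1,0,0,-0.07,0,0,-0.36,1,0,0,-0.09,0,0,-0.48,1,0,0,-0.115,0,0,-0.6,1,0,0,-0.14,0,0,-0.72,1,0,0,-0.16,0,0,-0.84,1,0,0,-0.185,0,0,-0.96,1,0,0,-0.21,0,0,-1.08,1,0,0,-0.23,0,0,-1.2,1,0,0,-0.25,0,0,-1.32,1,0,0,-0.275,0,0,-1.44,1,0,0,-0.3,0,0,-1.56,1,0,0,-0.32,0,0,-1.68,1,0,0,-0.345,0,0,-1.8,1,0,0,-0.365,0,0,-1.92,1,0,0,-0.39,0,0,-2.04,1,0,0,-0.42,0,0,-2.2,1,0,0,-0.42,0,0,-2.2,1,0,0,-0.42,0,0,-2.2])

```text
time_s: 6.57
position: [0.5713, 0.0599, 0.1619]
tcp_rot: [-0.19, -2.613, -0.051]
contact_force: [0.2, 5.3, 4.5]
opening: 0.0104
gripper_force: 61.5
```

```bash
python3 - <<'E'
from h import *
s=readout.state();print(s["joint_pos"],s["torque"])
R0=Ro.from_rotvec(s["tcp_rot"]).as_matrix()
print(F@R0, F@(s["position"]-L))
E
```

```text
[-0.06771554  0.6183617   1.208738    0.04003201  1.83552694 -1.49306442] [ 0.80208608  0.26050746 -0.44925104]
[[ 0.99998742 -0.00490111 -0.00107075]
 [-0.00490407 -0.99998412 -0.00277664]
 [-0.00105712  0.00278185 -0.99999557]] [1.73183734e-04 3.80658575e-06 1.44593749e-02]
```

Emit:
send_rows(plan=[0.7,0,0,0,0,0,0,0.5,0,0,0,0,0,0,0.4,0,0,0,0,0,0,0.4,0,0,-0.5,0,0,0,0.4,0,0,-2,0,0,0,0.4,0,0,-4,0,0,0,0.6,0,0,-5,0,0,0,0.8,0,-2,-5,0,0,0,1,0,-3.6,-5,0,0,0,1,0,-3.6,-5,0,0,0,1,0,-3.6,-5,0,0,0,1,0,-3.6,-5,0,0,0])

```text
time_s: 7.57
position: [0.5906, 0.0198, 0.204]
tcp_rot: [-0.192, -2.613, -0.05]
contact_force: [-0.1, 0.2, -0.3]
opening: -0.0003
gripper_force: 0.0
```

```bash
python3 - <<'E'
from h import *
s=readout.state();print(F@(s["position"]-L))
for n in("side","scene"):
    s=eyes.snapshot(n);p=proj(s,tip(.03))[0].astype(int)
    im=s["frame"][max(p[1]-50,0):p[1]+50,p[0]-60:p[0]+60]
    globals()[n+"i"]=cv2.resize(im,None,fx=3.3,fy=3.3,interpolation=cv2.INTER_CUBIC)
cv2.imwrite("pics/r1.png",np.hstack([sidei,scenei]))
E
```

```text
[-0.00018723  0.03696738  0.06326754]
```

View pics/r1.png

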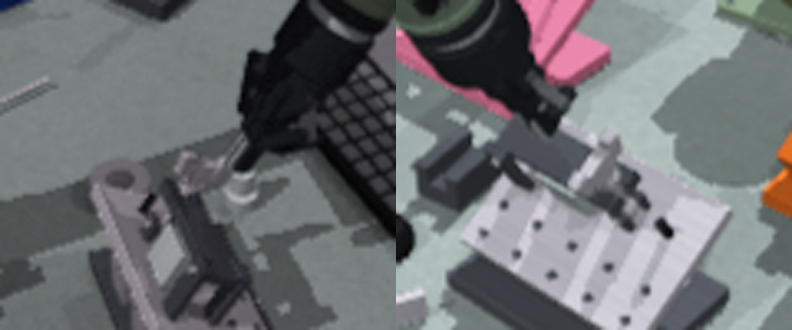

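Crops: the nut (about 200,170 on the left, 605,150 on the right) is still upright with its wings along x, and the closed fingers are behind it. I lower them and push towards -y.

Emit:
send_rows(plan=[1,0,0,2.5,0,0,0,1,0,0,4.4,0,0,0,1,0,0,4.4,0,0,0,1,0,1,4.4,0,0,0,1,0,1.6,4.4,0,0,0,1,0,2.2,4.4,0,0,0,1,0,2.8,4.4,0,0,0,1,0,3.4,4.4,0,0,0,1,0,4,4.4,0,0,0])

```text
time_s: 8.42
position: [0.5759, 0.0634, 0.167]
tcp_rot: [-0.191, -2.616, -0.049]
contact_force: [-0.1, 0.8, -0.7]
opening: -0.0002
gripper_force: 0.1
```

Force is low, so the bolt is moving freely. I carry on.

Emit:
send_rows(plan=[1,0,0.6,0,0,0,0,1,0,1.2,0,0,0,0,1,0,1.8,0,0,0,0,1,0,2.4,0,0,0,0,1,0,3,0,0,0,0,1,0,3.6,0,0,0,0,1,0,4.2,0,0,0,0,1,0,4.5,0,0,0,0,1,0,4.5,0,0,0,0,1,0,4.5,-2,0,0,0,1,0,4.5,-6,0,0,0,1,0,4.5,-10,0,0,0,1,0,4.5,-12,0,0,0,1,0,4.5,-12,0,0,0])

```text
time_s: 9.58
position: [0.6445, 0.0977, 0.276]
tcp_rot: [-0.193, -2.626, -0.05]
contact_force: [0.1, -0.8, 1.0]
opening: 0.0002
gripper_force: 0.0
```

```bash
python3 - <<'E'
from h import *
s=readout.state();print(F@(s["position"]-L))
for n in("side","scene"):
    s=eyes.snapshot(n);p=proj(s,tip(.0))[0].astype(int)
    im=s["frame"][max(p[1]-50,0):p[1]+50,p[0]-60:p[0]+60]
    globals()[n+"i"]=cv2.resize(im,None,fx=3.3,fy=3.3,interpolation=cv2.INTER_CUBIC)
    h=(cloud(s).reshape(-1,3)-L)@F.T
    for k in (h[(abs(h[:,0])<.03)&(abs(h[:,1])<.012)&(h[:,2]>.015)&(h[:,2]<.05)], h[(abs(h[:,0])<.035)&(h[:,1]<-.03)&(h[:,1]>-.11)&(h[:,2]>-.055)&(h[:,2]<.02)]): print(n,len(k),k.mean(0) if len(k) else '',np.ptp(k,axis=0) if len(k) else '')
cv2.imwrite("pics/r2.png",np.hstack([sidei,scenei]))
E
```

```text
[-0.00101063 -0.04760941  0.14690767]
side 0  
side 149 [ 0.00350589 -0.05978594 -0.02040595] [0.05623177 0.05255755 0.04602819]
scene 0  
scene 231 [-0.00051625 -0.07079688 -0.01409509] [0.05711015 0.05821104 0.03273601]
```

View pics/r2.png

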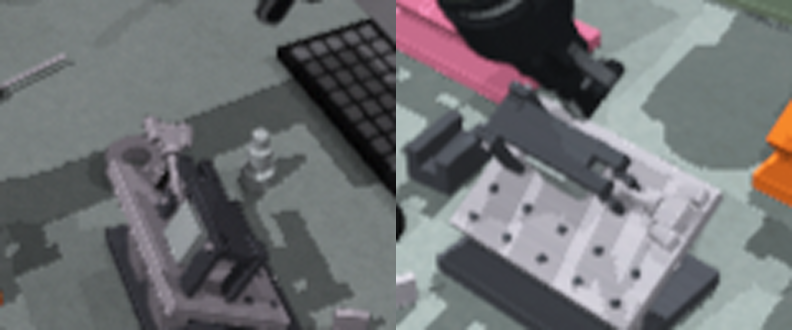

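The bolt lies on its rest with the nut on it (right crop 670,215), at about 1.15 rad. The slot is empty, the arm is clear, and the bystanders in view have not moved. I hand in.

```bash
python3 -c "
from bench import bot
print(bot.finish_job())"
```

```text
the job is handed in; nothing more can be done
None
```

The clamp is free and the job is handed in: I loosened the wing nut to about 3.1 rad (half a turn) with the bolt still in its slot. The eyebolt now lies on its rest at about 1.15 rad with the nut still on it, the bystanders I could see had not moved, and it took about 10 s; no verdict came back.

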